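Refit the front glass of a work-light head

ROBOT

A 7-joint arm with a two-finger parallel gripper is mounted at the origin on the work surface; the furniture and walls round the work are solid. World frame = base frame: x ahead of the robot, y to its left, z up, the work surface at z = 0. Lengths are in m, angles in rad, forces in N, time in s.
With the tool pointing down it reaches from about 0.4 to 0.925 m from the base axis. Payload 5.6 kg.
Tool frame: the origin (TCP) lies at the very end of the fingers, on their centre line; the grasp point (between the pads) lies 19 mm behind it; z points along the fingers, y is the line along which they close (so a half turn about z gives the same grasp; the last joint's range is limited). The gripper opens to 85 mm and grips with 20 to 120 N. Pads are 22 mm wide; open, the fingers measure 114 mm over their backs; the gripper's body (76 mm by 85 mm) begins 54 mm behind the grasp point. The pads swing forward as they close: fully open they stand 13 mm farther back than shut.
Start: joints at [1.098, 0.468, -0.012, 1.603, 0.006, 1.071, -0.056], TCP at [0.271, -0.591, 0.231] pointing down, gripper open.
Joint ranges: [-2.53, 2.53], [-0.31, 2.02], [-1.57, 1.55], [0.28, 2.44], [-1.29, 4.43], [0.15, 1.84], [-2.92, 2.92]. Speed limits (rad/s): [2.57, 2.57, 3.14, 3.14, 3.14, 3.14, 3.14].

INTERFACE

Orientations are given as a 3x3 rotation matrix whose columns are the frame's x, y, z axes.
In Python, from cell import arm gives the robot as it stands. The module is installed in compiled form; this text tells all that it offers.
- The arm moves only by the tool jog_arm, never from a script. Its argument "steps" is text: rows parted by semicolons, each of 7 numbers parted by spaces: the shift along the world's x, y, z normalised to -1 to 1, where 1 is 10 cm, then the turn, a rotation vector about the world's x, y, z normalised to -1 to 1, where 1 is 30 degrees, then the opening, from -1 (shut) to 1 (fully open). In form: tx ty tz ax ay az hand; .... A call has 1 to 5 rows; each row is the pose to reach, as a shift and turn from the pose commanded when the call began; what a row does not reach only later rows make up. A row lasts 1/10 s, in which the tool goes at most 50 mm and 8.59 degrees, less where a joint would pass 70% of its speed; a pose out of reach is approached as far as the arm can. A call with a number of a shift or a turn outside -1 to 1 is refused whole. A call with a gripper value outside its range is refused whole. The fingers move at their own pace and stop on an object; "force" is the grip in N (left out, the last holds). Time passes only in rows, so rows that repeat a pose let the fingers close. It gives the time, the measured TCP pose, the force, the opening and the grip force at its end, in the units of the state.
- arm.sense(): the state, without advancing time (a new reading comes with each control period).
- arm.get_image(name): name is "scene" or "top" or "wrist"; returns the picture (384x512x3 uint8, blue, green, red); there is no depth.
- arm.calibration(name): a dict with "fx", "fy", "cx", "cy" (pixels), "k1" (the pictures are not rectified: a ray, as slopes to the right and down, at radius r is drawn at 1 + k1 r^2 times it, then the intrinsics apply), "R" (3x3) and "t" (3): a world point X has camera coordinates R X + t; the wrist camera has in their place "T_tool_cam" (4x4, takes a point from camera to tool coordinates, whose origin is the TCP and whose axes are the flange's). Camera axes: x right, y down, z forward; pixel columns grow to the right and rows downward; lengths in m; the calibration is good to about 2 mm. A picture is of the moment at which its call begins: read the wrist's pose just before it. calibration takes no time and is no camera call.
- arm.job_done(): hands the job in; it is judged then, once.
Trained networks look in the newest picture that a camera, given by its name, has taken for a name from the list of things; names that differ only in an ending like _2 or _b are one class to them, and where a whole thing is asked for, a point or a joint stands for the part that bears it (a point fixed in the world has none). Each returns a list of dicts, best first, with "confidence" (0 to 1); they miss things now and then, are a little off and sometimes report something else, mostly with a low value. They report only what shows in the picture. A call takes as long as a camera call. They do not tell look-alikes from the thing itself.
- arm.spot_in(camera, label): "at" ([column, row] in pixels, amid what is visible of it).
- arm.masks_of(camera, label): "pixels" (384x512 bool, what is visible of it) and "at" ([column, row] in pixels, amid what is visible of it).
- arm.place_of(camera, label): "at" ([column, row] in pixels: a listed point, or the origin of a listed thing).
The state is a dict: "clock": time; "joint_positions": joint angles; "dq": joint speeds; "joint_efforts": joint torques, N m; "position": TCP position; "tcp_rot": TCP orientation; "wrist_force": force on the tool from outside, world axes, zero at the start; "ft_torque": the same for the moment, N m; "gripper_width": finger opening in m; "gripper_force": force on a finger pad.
Only numpy, scipy, OpenCV 4.12 (cv2) and the standard library are available. Lean on these libraries where they do the work, as an engineer would, in place of code of your own. Each camera call takes 0.05 s, during which the arm holds its last target. There are 200 camera calls.

TASK

Close up the work-light head: take the thick round glass from its sloping stand and drop it into the lamp's round cell so that it lies flat on the sprung seat. Then take the hexagonal retaining ring from the other sloping stand, set it over the cell, push it down against the spring and screw it clockwise (seen from above) about a quarter turn until it is snug and stays locked by itself, and let go. Do not shift the spray can, battery pack or tape roll standing round the work.

Things in the scene. Friction and masses are not known exactly. Their poses are not given: they have to be found in the camera images.
- lamp: Work-light head, fixed, facing up: steel foot 120x100x8 mm, finned heat sink 80 dia up to z 42, then a tube-shaped cell (bore 41 dia, outside 47 dia) up to its open rim at z 66. Three helical thread ribs stand outside the rim. Origin: centre of the foot's underside, on the cell's axis, z up.
- cell_mouth (a point): Centre of the cell's rim, 66 mm above the lamp's origin; axes as the lamp's.
- rib_gap (a point): Centre of one of 3 gaps (each 55 degrees wide) between the ribs, on the lamp's x axis, 26 mm out, 5 mm below the rim; the others are at 120, 240 degrees. Ribs: to 55 dia, 1 to 10 mm below the rim. A rib's underside starts 6 mm below the rim, drops 3.5 mm in 45 degrees clockwise, then is level up to a stop that halts a pin 83 degrees clockwise of the gap's centre.
- seat (a joint): Sprung flat seat in the cell (39 dia); travel downward in m: 0 = up, its face 8 mm below the rim; most 0.0065. Spring 2.2 N at 0, plus 1.5 N per mm. About 0.0045 when the ring is locked on the glass; the bare weight of glass and ring does not press it.
- glass: Thick clear round glass, 38 mm dia, 16 thick, lower edge bevelled 2.5, about 60 g. Origin: centre of its underside; z: its axis, to its top. It starts on the smaller sloping stand, leaning 35 degrees. On the raised seat it stands 8 mm proud of the rim: held by its top 6 to 7 mm it reaches the seat before the fingertips meet the rim.
- ring: Steel hexagonal ring, 66 mm across flats, 22 high, about 90 g; 4 mm top flange with 27 mm opening, skirt open below (59 across inside). Origin: centre of its underside; z: to the flanged top. Flats face 0, 60, 120.. degrees from its x. Resting on the glass its origin is 10 mm below the cell's rim; locked, 14.5 mm below.
- ring_pin (a point): Inner tip of one of 3 pins (4 mm dia) inside the ring's skirt, on the ring's x axis, 25 mm out, 3 mm above its underside; the others at 120, 240 degrees. A dark dot on the ring's top marks each. Lower the pins through the rib gaps, push 1.5 to 2.5 mm past the rest on the glass so they pass under the ribs, then turn clockwise 75 to 83 degrees.
- glass_stand: Fixed stand for the glass: base 84x80x8 mm, leaning column, round table 48 dia tilted 35 degrees to face up and to the stand's -x. Origin: on its underside; the table's top centre is 75 mm straight above it. Two stop pins 6 mm high on the table's low side. The glass sits concentric on the table.
- ring_stand: Fixed stand for the ring, like the glass's but with a table 68 mm dia. The ring sits concentric on it with two flats facing the stand's +y and -y and its two lower flats at the stop pins.
- oil_can: Standing spray can, 59 dia, 200 high, origin at its foot. Leave alone.
- battery: Black battery pack, 67x121x84 high, origin under its centre. Leave alone.
- tape: Black tape roll lying flat, 62 dia, 19 high, origin under its centre. Leave alone.
Mind the look-alikes: they are no part of the job. What is meant by the ring is not green or orange, and is the smaller of those in its own colour.

How it is judged:
By the outcome, as a careful person would: the job done as asked, in the order asked, and still so for the second after the job is handed in, with the robot touching nothing.
It also fails if it takes over 66 s, if anything falls off the work surface, if the arm or the gripper's body presses on something with over 40 N, if the wrist force passes 120 N, or if a joint passes its speed limit or range.

## Working session

There is one attempt and no reset: what is moved stays moved. The work goes in short steps, Python scripts to look and compute and a tool call to move; the robot and the scene stay as the last step left them, time stands still between calls to the robot, and variables do not carry over. Pictures are saved under pics/ and viewed, at most 10 in all, crops included, and the job is handed in when it is done.

Besides the shell and the picture viewer there is one more tool, called by a JSON object that holds its "op" and its "data". jog_arm: Moves the arm, as the interface text tells. Its arguments: {"type":"object","properties":{"steps":{"type":"string"},"force":{"type":"number"}},"required":["steps"]}

```bash
mkdir -p pics; cat > h.py <<'E'
import numpy as np, cv2
from cell import arm
def ray(cam,px,st=None):
    c=arm.calibration(cam)
    x=(px[0]-c["cx"])/c["fx"]; y=(px[1]-c["cy"])/c["fy"]
    rd=np.hypot(x,y); r=rd
    for _ in range(20): r=rd/(1+c["k1"]*r*r)
    s=r/rd if rd>0 else 1
    d=np.array([x*s,y*s,1.])
    if "T_tool_cam" in c:
        T=np.array(c["T_tool_cam"]); R=np.array(st["tcp_rot"]).reshape(3,3)
        o=np.array(st["position"])+R@T[:3,3]; d=R@T[:3,:3]@d
    else:
        R=np.array(c["R"]); o=-R.T@np.array(c["t"]); d=R.T@d
    return o,d/np.linalg.norm(d)
def proj(cam,X,st=None):
    c=arm.calibration(cam); X=np.atleast_2d(X)
    if "T_tool_cam" in c:
        T=np.array(c["T_tool_cam"]); R=np.array(st["tcp_rot"]).reshape(3,3)
        P=((X-np.array(st["position"]))@R-T[:3,3])@T[:3,:3]
    else: P=X@np.array(c["R"]).T+np.array(c["t"])
    s=P[:,:2]/P[:,2:]; s=s*(1+c["k1"]*(s**2).sum(1,keepdims=True))
    return s*[c["fx"],c["fy"]]+[c["cx"],c["cy"]]
def tri(rays):
    A=0;b=0
    for o,d in rays:
        M=np.eye(3)-np.outer(d,d); A=A+M; b=b+M@o
    X=np.linalg.solve(A,b); return X,[np.linalg.norm((np.eye(3)-np.outer(d,d))@(X-o)) for o,d in rays]
def atz(r,z): o,d=r; return o+d*(z-o[2])/d[2]
E
python3 - <<'E'
from h import *
s=arm.sense(); print(s)
ims=[]
for c in ["scene","top"]:
    im=arm.get_image(c); ims.append(im); cv2.imwrite(f"pics/{c}0.png",im)
    k=arm.calibration(c); print(c,{a:np.round(b,3).tolist() for a,b in k.items()})
    for l in ["lamp","cell_mouth","rib_gap","glass","ring","ring_pin","glass_stand","ring_stand","oil_can","battery","tape"]:
        print(l,[(np.round(d["at"],1).tolist(),round(d["confidence"],2)) for d in arm.place_of(c,l)])
print(arm.calibration("wrist"))
cv2.imwrite("pics/a.png",cv2.resize(np.vstack(ims),None,fx=.78,fy=.78))
E
```

```text
{'clock': 0.0, 'joint_positions': array([ 1.09797707,  0.46837929, -0.01161922,  1.60367263,  0.00602193,
        1.07137276, -0.05628172]), 'dq': array([ 0.00067966,  0.00036599,  0.00213877,  0.00332616,  0.00070447,
       -0.00043404, -0.00217331]), 'joint_efforts': array([ 3.35300601e-04, -5.32380974e+01,  2.19876826e-02, -2.51301026e+01,
        1.15254879e-02,  7.72624713e-03,  2.16351771e-05]), 'position': array([ 0.27055989, -0.59038061,  0.23031667]), 'tcp_rot': array([[ 9.09049465e-01,  4.16687305e-01, -8.71383378e-04],
       [ 4.16688194e-01, -9.09048116e-01,  1.57235024e-03],
       [-1.36951035e-04, -1.79243931e-03, -9.99998384e-01]]), 'wrist_force': array([ 0.18604059, -0.04773731,  0.06927835]), 'ft_torque': array([0.02637599, 0.02332822, 0.02666286]), 'gripper_force': 0.0, 'gripper_width': 0.08508167254446274}
scene {'fx': 431.259, 'fy': 431.259, 'cx': 251.691, 'cy': 191.301, 'k1': -0.111, 'R': [[0.89, -0.456, 0.007], [-0.213, -0.429, -0.878], [0.403, 0.78, -0.479]], 't': [-0.344, 0.209, 0.765]}
lamp [([277.9, 223.3], 0.86)]
cell_mouth [([278.8, 195.7], 0.59)]
rib_g
[... 1030 characters left out ...]
[327.1, 148.2], 0.58)]
glass_stand [([311.7, 187.9], 0.76)]
ring_stand [([186.7, 206.3], 0.9)]
oil_can [([218.6, 149.3], 0.66)]
battery [([276.9, 144.5], 0.98), ([180.3, 201.5], 0.33)]
tape [([251.6, 141.8], 0.64)]
{'fx': 306.9789795311742, 'fy': 306.9789795311742, 'cx': 260.9155055688671, 'cy': 196.51285847915645, 'k1': -0.07117626222287517, 'T_tool_cam': array([[ 1.88820986e-03, -9.55415776e-01, -2.95257734e-01,
         7.59316343e-02],
       [ 9.99998183e-01,  1.72646383e-03,  8.08499205e-04,
         1.08733081e-03],
       [-2.62701095e-04, -2.95258725e-01,  9.55417300e-01,
        -1.42017512e-01],
       [ 0.00000000e+00,  0.00000000e+00,  0.00000000e+00,
         1.00000000e+00]])}
```

View pics/scene0.png

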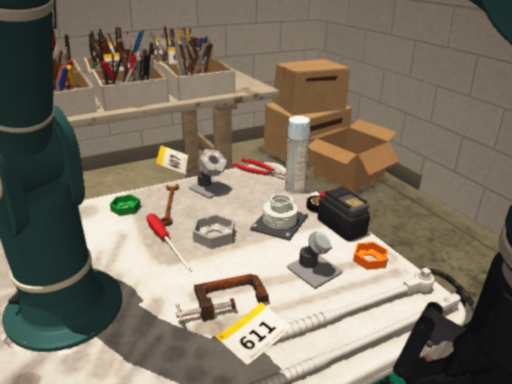

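View pics/top0.png

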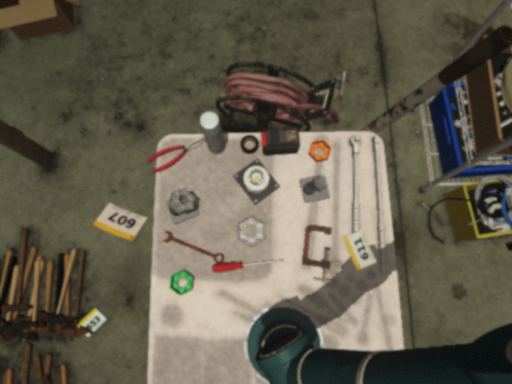

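Scene and top views: lamp at top px (256,180) and scene px (280,212). Glass stand at top (314,187), scene (316,255). The ring stand, holding a steel ring, is at top (184,204), scene (210,165). A larger steel look-alike ring lies flat at top (252,230).

```bash
python3 - <<'E'
from h import *
P={"cell_mouth":((278.8,195.7),(256.7,174.2)),"glass_o":((318.2,244.3),(323,181.8)),"gstand_o":((315.1,272.1),(311.7,187.9)),
"ring_o":((207.5,163.8),(184,204)),"rstand_o":((209.8,189.2),(186.7,206.3)),"lamp":((277.9,223.3),(254.1,181)),"pin?":((202,158.4),(174.5,207.7))}
for k,(a,b) in P.items():
    X,e=tri([ray("scene",a),ray("top",b)]); print(k,X.round(3),np.round(e,4), "z0:",atz(ray("scene",a),0).round(3),atz(ray("top",b),0).round(3))
for n,z in [("oil_can",(294.9,187.4)),("battery",(342.5,226.1)),("tape",(318.8,207))]: print(n,atz(ray("scene",z),0).round(3))
for n,z in [("oil_can",(218.6,149.3)),("battery",(276.9,144.5)),("tape",(251.6,141.8))]: print(n,atz(ray("top",z),0).round(3))
E
```

```text
cell_mouth [0.494 0.07  0.073] [0.003 0.003] z0: [0.56  0.182 0.   ] [0.519 0.068 0.   ]
glass_o [ 0.466 -0.129  0.074] [0.0038 0.0038] z0: [ 0.527 -0.045  0.   ] [ 0.49  -0.145  0.   ]
gstand_o [ 0.474 -0.11  -0.012] [0.0012 0.0012] z0: [ 0.466 -0.122  0.   ] [ 0.47  -0.108  0.   ]
ring_o [0.405 0.285 0.082] [0.0019 0.0019] z0: [0.466 0.45  0.   ] [0.424 0.301 0.   ]
rstand_o [0.413 0.292 0.002] [0.0034 0.0034] z0: [0.411 0.296 0.   ] [0.417 0.292 0.   ]
lamp [ 0.497  0.077 -0.007] [0.001 0.001] z0: [0.49  0.068 0.   ] [0.496 0.077 0.   ]
pin? [0.397 0.31  0.088] [0.0015 0.0015] z0: [0.466 0.494 0.   ] [0.413 0.331 0.   ]
oil_can [0.622 0.203 0.   ]
battery [ 0.62  -0.011  0.   ]
tape [0.621 0.087 0.   ]
oil_can [0.606 0.192 0.   ]
battery [ 0.62  -0.001  0.   ]
tape [0.631 0.083 0.   ]
```

{"op": "jog_arm", "data": {"steps": "0.4 1 0 0 0 0 1;0.4 1 0 0 0 0 1;0.4 1 0 0 0 0 1"}}

```text
clock: 1.5
position: [0.3145, -0.4851, 0.2313]
tcp_rot: [[0.906, 0.424, 0.001], [0.424, -0.906, 0.003], [0.003, -0.002, -1.0]]
wrist_force: [0.7, -0.6, -0.1]
gripper_width: 0.0855
gripper_force: 0.0
```

{"op": "jog_arm", "data": {"steps": "0.4 1 0 0 0 0 1;0.4 1 0 0 0 0 1;0.4 1 0 0 0 0 1"}}

```text
clock: 1.8
position: [0.3537, -0.3854, 0.2316]
tcp_rot: [[0.906, 0.424, 0.001], [0.424, -0.906, 0.002], [0.002, -0.002, -1.0]]
wrist_force: [0.0, -0.1, -0.0]
gripper_width: 0.0854
gripper_force: 0.0
```

{"op": "jog_arm", "data": {"steps": "0.4 1 0 0 0 0 1;0.4 1 0 0 0 0 1;0.4 1 0 0 0 0 1"}}

```text
clock: 2.1
position: [0.3932, -0.2859, 0.2317]
tcp_rot: [[0.906, 0.424, 0.001], [0.424, -0.906, 0.001], [0.002, -0.001, -1.0]]
wrist_force: [-0.3, -0.8, 0.1]
gripper_width: 0.0853
gripper_force: 0.0
```

{"op": "jog_arm", "data": {"steps": "0.4 1 0 0 0 0 1;0.4 1 0 0 0 0 1;0.4 1 0 0 0 0 1;0.4 1 0 0 0 0 1"}}

```text
clock: 2.5
position: [0.4315, -0.1903, 0.2315]
tcp_rot: [[0.908, 0.42, 0.0], [0.42, -0.908, -0.0], [0.0, 0.001, -1.0]]
wrist_force: [-1.4, -0.9, 0.2]
gripper_width: 0.0856
gripper_force: 0.0
```

```bash
cat >> h.py <<'E'
def look(name,labels,cam="wrist"):
    st=arm.sense(); im=arm.get_image(cam); cv2.imwrite(f"pics/{name}.png",im); np.save(f"pics/{name}.npy",{"p":st["position"],"R":st["tcp_rot"]},allow_pickle=True)
    print(np.round(st["position"],4),round(arm.sense()["clock"],2))
    for l in labels: print(l,[(np.round(d["at"],1).tolist(),round(d["confidence"],2)) for d in arm.place_of(cam,l)])
    return st
def old(name):
    d=np.load(f"pics/{name}.npy",allow_pickle=True).item(); return {"position":d["p"],"tcp_rot":d["R"]}
E
python3 -c "
from h import *
look('w1',['glass','glass_stand','cell_mouth','rib_gap'])"
```

```text
[ 0.4315 -0.1903  0.2315] 2.55
glass [([213.5, 115.2], 0.87)]
glass_stand [([223.6, 112.6], 0.78), ([74.1, 21.2], 0.4)]
cell_mouth [([39.0, 4.0], 0.93)]
rib_gap []
```

View pics/w1.png

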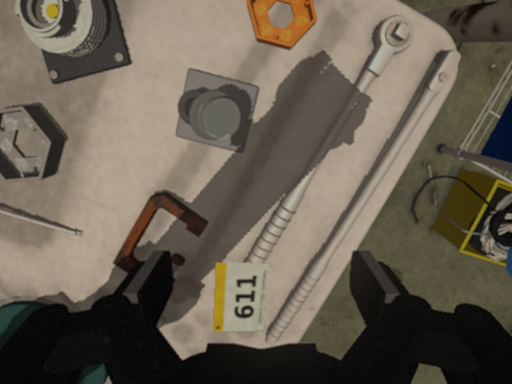

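Wrist view: glass on its stand at about (216,113). The stand's base corners are (191,68), (258,82), (243,152), (177,138), and the glass's face is turned to the image's right.

```bash
python3 - <<'E'
from h import *
s=old('w1')
C=[atz(ray('wrist',p,s),.008) for p in [(191,68),(258,82),(243,152),(177,138)]]
for i in range(4): print(C[i].round(4), np.linalg.norm(C[i]-C[i-1]).round(4))
m=np.mean(C,0);print("base centre",m.round(4))
for e in (C[1]-C[0],C[2]-C[3]): print(np.degrees(np.arctan2(e[1],e[0])))
print(tri([ray('wrist',(213.5,115.2),s),ray('scene',(318.2,244.3)),ray('top',(323,181.8))]))
for z in(.07,.075,.08): print(atz(ray('wrist',(213.5,115.2),s),z).round(4))
print("mouth",atz(ray('wrist',(39,4),s),.066).round(4))
# mask-based disc centre rays
rs=[]
m=arm.masks_of('wrist','glass'); print([(d['at'],d['pixels'].sum(),d['confidence']) for d in m])
E
```

```text
[ 0.5023 -0.0727  0.008 ] 0.0809
[ 0.5198 -0.1473  0.008 ] 0.0766
[ 0.4401 -0.1643  0.008 ] 0.0815
[ 0.4226 -0.0863  0.008 ] 0.0799
base centre [ 0.4712 -0.1177  0.008 ]
-76.75958466518229
-77.34648321502104
(array([ 0.46864246, -0.12615091,  0.07178955]), [np.float64(0.0037739173191431424), np.float64(0.004350982909736592), np.float64(0.004845782107378958)])
[ 0.471  -0.1232  0.07  ]
[ 0.4715 -0.1238  0.075 ]
[ 0.472  -0.1244  0.08  ]
mouth [0.4986 0.0688 0.066 ]
[([220.3, 118.6], np.int64(1481), 0.91)]
```

```bash
cat >> h.py <<'E'
from scipy.spatial.transform import Rotation as Ro
def frame(z,y):
    z=np.array(z,float)/np.linalg.norm(z); y=np.array(y,float); y-=z*(y@z); y/=np.linalg.norm(y)
    return np.c_[np.cross(y,z),y,z]
def plan(p,R,n=None):
    st=arm.sense(); d=(np.array(p)-st["position"])/.1; w=Ro.from_matrix(R@np.array(st["tcp_rot"]).T).as_rotvec()/np.radians(30)
    k=n or int(np.ceil(max(np.abs(d).max(),np.abs(w).max(),.01)))
    print("calls",k,"each",(d/k).round(3),(w/k).round(3),"rows",np.ceil(max(np.linalg.norm(d)/k/.5,np.degrees(np.linalg.norm(w)/k*np.pi/6)/8.59)))
def slant(az,tilt=35): # facing azimuth deg
    a=np.radians(az);t=np.radians(tilt); return np.array([np.sin(t)*np.cos(a),np.sin(t)*np.sin(a),np.cos(t)])
E
python3 - <<'E'
from h import *
a=slant(-77); y=np.array([np.cos(np.radians(13)),np.sin(np.radians(13)),0])
plan([.484,-.176,.155],frame(-a,y))
print(arm.sense()["joint_positions"].round(2))
E
```

```text
calls 3 each [ 0.179  0.055 -0.254] [ 0.377 -0.186  0.844] rows 4.0
[ 0.57  0.18 -0.24  2.01  0.05  0.95 -0.85]
```

{"op": "jog_arm", "data": {"steps": "0.18 0.05 0 0.377 -0.186 0.844 1;0.18 0.05 0 0.377 -0.186 0.844 1;0.18 0.05 0 0.377 -0.186 0.844 1;0.18 0.05 0 0.377 -0.186 0.844 1"}}

```text
clock: 3.2
position: [0.4481, -0.1884, 0.2309]
tcp_rot: [[0.638, 0.769, 0.051], [0.745, -0.632, 0.212], [0.195, -0.097, -0.976]]
wrist_force: [-0.9, 0.3, 0.2]
gripper_width: 0.0851
gripper_force: 0.0
```

{"op": "jog_arm", "data": {"steps": "0.18 0.05 -0.3 0.377 -0.186 0.844 1;0.18 0.05 -0.3 0.377 -0.186 0.844 1;0.18 0.05 -0.3 0.377 -0.186 0.844 1;0.18 0.05 -0.3 0.377 -0.186 0.844 1"}}

```text
clock: 3.6
position: [0.4664, -0.1834, 0.2002]
tcp_rot: [[0.24, 0.971, 0.004], [0.883, -0.22, 0.415], [0.404, -0.096, -0.91]]
wrist_force: [-0.2, -0.4, -0.9]
gripper_width: 0.0855
gripper_force: 0.0
```

{"op": "jog_arm", "data": {"steps": "0.18 0.05 -0.46 0.377 -0.186 0.844 1;0.18 0.05 -0.46 0.377 -0.186 0.844 1;0.18 0.05 -0.46 0.377 -0.186 0.844 1;0.18 0.05 -0.46 0.377 -0.186 0.844 1;0.18 0.05 -0.46 0.377 -0.186 0.844 1"}}

```text
clock: 4.1
position: [0.4847, -0.1773, 0.1541]
tcp_rot: [[-0.185, 0.974, -0.129], [0.797, 0.226, 0.56], [0.575, 0.001, -0.818]]
wrist_force: [-0.2, 0.2, 0.2]
gripper_width: 0.0853
gripper_force: 0.0
```

```bash
python3 - <<'E'
from h import *
st=look('w2',['glass','glass_stand'])
print(np.round(st['tcp_rot'],3),st['joint_positions'].round(2))
m=arm.masks_of('wrist','glass')
for d in m:
    print(np.round(d['at'],1),d['pixels'].sum(),d['confidence'])
cs,_=cv2.findContours(m[0]['pixels'].astype(np.uint8),0,1); c=max(cs,key=cv2.contourArea); print(cv2.fitEllipse(c))
X=tri([ray('wrist',m[0]['at'],st),ray('wrist',(220.3,118.6),old('w1'))]);print(X)
plan([.484,-.176,.155],frame(-slant(-77),[np.cos(np.radians(13)),np.sin(np.radians(13)),0]))
E
```

```text
[ 0.4847 -0.1773  0.1541] 4.15
glass [([261.0, 198.6], 0.85)]
glass_stand [([258.3, 221.6], 0.91)]
[[-0.185  0.974 -0.129]
 [ 0.797  0.226  0.56 ]
 [ 0.575  0.001 -0.818]] [ 0.9   0.66 -0.5   1.72 -0.18  1.23  0.76]
[259.7 204.3] 1970 0.95
((258.09356689453125, 201.66790771484375), (48.31669616699219, 50.043556213378906), 7.379115581512451)
(array([ 0.47226297, -0.13222495,  0.08587221]), [np.float64(0.0018425998584234821), np.float64(0.0018425998584234756)])
calls 1 each [-0.005  0.001 -0.005] [ 0.001  0.003 -0.004] rows 1.0
```

View pics/w2.png

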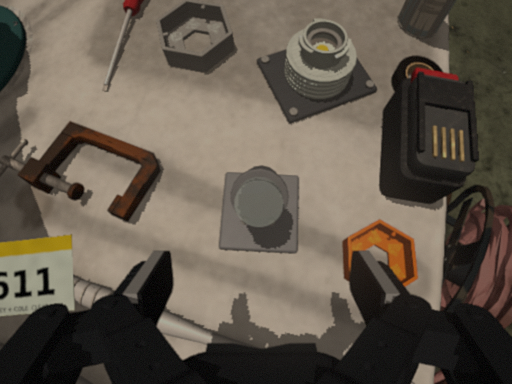

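Wrist view down the glass axis: glass face centred at (260,203), about 50 px across, stand base round it at (259,212), lamp at (320,60). The fingers straddle it left and right, so I approach.

{"op": "jog_arm", "data": {"steps": "-0.065 0.28 -0.41 0 0 0 1;-0.065 0.28 -0.41 0 0 0 1;-0.065 0.28 -0.41 0 0 0 1"}}

```text
clock: 4.6
position: [0.4777, -0.1472, 0.1143]
tcp_rot: [[-0.188, 0.973, -0.131], [0.797, 0.229, 0.559], [0.574, 0.001, -0.819]]
wrist_force: [0.9, -0.1, 0.4]
gripper_width: 0.0858
gripper_force: 0.0
```

```bash
python3 - <<'E'
from h import *
st=look('w3',['glass','glass_stand'])
m=arm.masks_of('wrist','glass')
print(np.round(m[0]['at'],1),m[0]['pixels'].sum())
cs,_=cv2.findContours(m[0]['pixels'].astype(np.uint8),0,1); c=max(cs,key=cv2.contourArea); print(cv2.fitEllipse(c),cv2.boundingRect(c))
X=np.array([.4725,-.1312,.087]); a=slant(-77); u=np.cross(a,[0,0,1]);u/=np.linalg.norm(u);v=np.cross(a,u)
t=np.linspace(0,2*np.pi,60)
im=cv2.imread('pics/w3.png')
for o,col in ((0,(0,255,0)),(-.016,(0,0,255))):
    q=proj('wrist',X+a*o+.019*(np.outer(np.cos(t),u)+np.outer(np.sin(t),v)),st); cv2.polylines(im,[q.astype(int)],True,col)
cv2.drawContours(im,[c],-1,(255,0,0),1)
cv2.imwrite('pics/w3b.png',cv2.resize(im[100:384,120:400],None,fx=2,fy=2))
E
```

```text
[ 0.4777 -0.1472  0.1143] 4.65
glass [([259.6, 224.2], 0.84), ([438.4, 17.3], 0.53)]
glass_stand []
[257.5 231. ] 3044
((257.6455993652344, 230.0331268310547), (60.351524353027344, 62.384666442871094), 3.2301392555236816) (227, 199, 62, 63)
```

View pics/w3b.png

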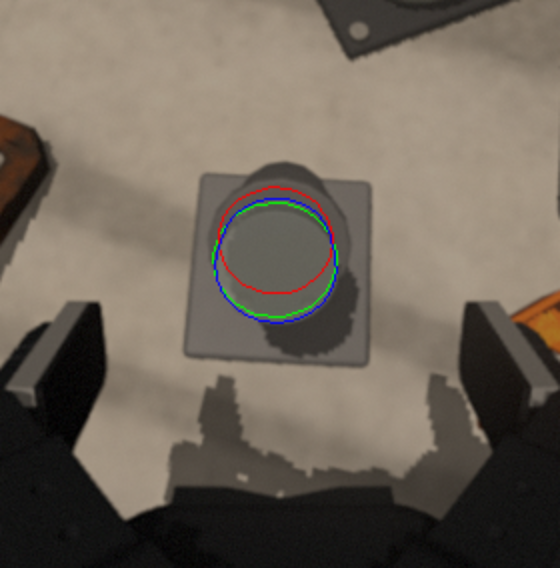

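Green (predicted face) and blue (mask) outlines agree within about 1 px, so the measured glass pose holds. Descend and grip.

{"op": "jog_arm", "data": {"steps": "-0.03 0.1 -0.165 0 0 0 1;-0.06 0.195 -0.325 0 0 0 1;-0.06 0.195 -0.325 0 0 0 1", "force": 40}}

```text
clock: 5.1
position: [0.4712, -0.1275, 0.0811]
tcp_rot: [[-0.187, 0.973, -0.132], [0.796, 0.229, 0.56], [0.575, -0.0, -0.818]]
wrist_force: [-0.5, 0.6, -0.2]
gripper_width: 0.0855
gripper_force: 0.0
```

{"op": "jog_arm", "data": {"steps": "0 0 0 0 0 0 -1;0 0 0 0 0 0 -1;0 0 0 0 0 0 -1;0 0 0 0 0 0 -1;0 0 0 0 0 0 -1", "force": 40}}

```text
clock: 5.6
position: [0.4725, -0.1295, 0.0828]
tcp_rot: [[-0.187, 0.974, -0.129], [0.798, 0.227, 0.558], [0.573, 0.002, -0.82]]
wrist_force: [-1.4, -3.5, 6.4]
gripper_width: 0.0352
gripper_force: 39.2
```

{"op": "jog_arm", "data": {"steps": "0 0 0 0 0 0 -1;0 0 0 0 0 0 -1;0 0 0 0 0 0 -1"}}

```text
clock: 5.9
position: [0.4724, -0.1294, 0.0828]
tcp_rot: [[-0.187, 0.974, -0.129], [0.798, 0.227, 0.558], [0.573, 0.002, -0.82]]
wrist_force: [-0.6, -3.1, 5.7]
gripper_width: 0.0348
gripper_force: 39.2
```

{"op": "jog_arm", "data": {"steps": "0.025 -0.11 0.165 0 0 0 -1;0.05 -0.22 0.33 0 0 0 -1;0.1 -0.45 0.66 0 0 0 -1;0.1 -0.45 0.66 0 0 0 -1"}}

```text
clock: 6.3
position: [0.4852, -0.1779, 0.151]
tcp_rot: [[-0.188, 0.975, -0.121], [0.802, 0.223, 0.555], [0.568, 0.007, -0.823]]
wrist_force: [1.1, -0.3, -0.3]
gripper_width: 0.0354
gripper_force: 40.1
```

```bash
python3 - <<'E'
from h import *
st=look('w4',['glass'])
print(st['wrist_force'].round(2),st['gripper_width'])
m=arm.masks_of('wrist','glass')
print([(np.round(d['at'],1),d['pixels'].sum(),d['confidence']) for d in m])
im=cv2.imread('pics/w4.png')
R=st['tcp_rot'];p=st['position'];t=np.linspace(0,2*np.pi,60)
for h,col in ((-.005,(0,255,0)),(.011,(0,0,255))):
    L=np.c_[.019*np.cos(t),.019*np.sin(t),0*t+h]; q=proj('wrist',p+L@R.T,st); cv2.polylines(im,[q.astype(int)],True,col)
cv2.imwrite('pics/w4b.png',np.hstack([cv2.resize(im[190:384,160:360],None,fx=3,fy=3)]))
R2=frame([0,0,-1],[.974,.228,0])
print(R2.round(3)); 
plan([.498,.072,.16],R2); print(st['joint_positions'].round(2))
E
```

```text
[ 0.4852 -0.1779  0.151 ] 6.35
glass [([260.7, 245.1], 0.84)]
[ 1.09 -0.33 -0.29] 0.03536721786440061
[(array([262.5, 252.1]), np.int64(4389), 0.88)]
[[-0.228  0.974  0.   ]
 [ 0.974  0.228  0.   ]
 [ 0.     0.    -1.   ]]
calls 3 each [0.054 0.817 0.042] [-0.379 -0.088 -0.   ] rows 2.0
[ 0.9   0.66 -0.5   1.72 -0.18  1.21  0.76]
```

View pics/w4b.png

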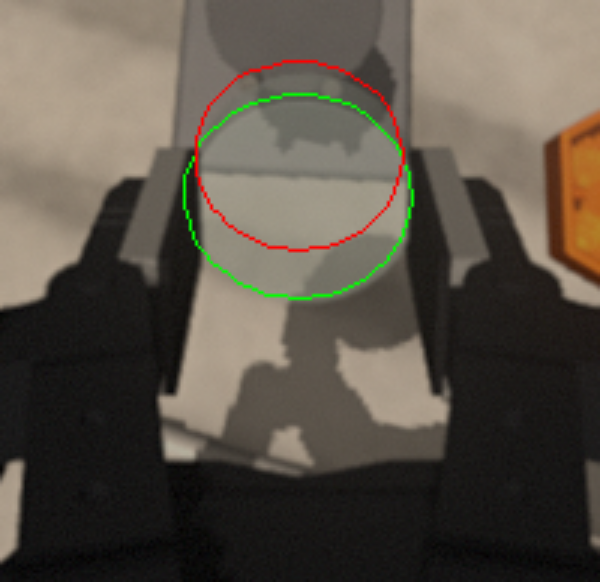

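{"op": "jog_arm", "data": {"steps": "0.05 0.4 0.2 -0.38 -0.09 0 -1;0.05 0.8 0.2 -0.38 -0.09 0 -1;0.05 0.8 0.2 -0.38 -0.09 0 -1"}}

```text
clock: 6.75
position: [0.4858, -0.0838, 0.1685]
tcp_rot: [[-0.222, 0.97, -0.094], [0.89, 0.242, 0.388], [0.399, 0.002, -0.917]]
wrist_force: [-0.1, 0.4, -0.3]
gripper_width: 0.0351
gripper_force: 40.1
```

{"op": "jog_arm", "data": {"steps": "0.05 0.4 0 -0.76 -0.18 0 -1;0.05 0.8 0 -0.76 -0.18 0 -1;0.05 0.8 0 -0.76 -0.18 0 -1;0.05 0.8 0 -0.76 -0.18 0 -1"}}

```text
clock: 7.15
position: [0.4904, -0.0069, 0.1676]
tcp_rot: [[-0.242, 0.97, 0.002], [0.97, 0.242, -0.002], [-0.003, 0.002, -1.0]]
wrist_force: [0.6, 0.6, -1.7]
gripper_width: 0.0352
gripper_force: 40.1
```

```bash
python3 - <<'E'
from h import *
st=look('w5',['glass','lamp','cell_mouth','rib_gap'])
print(st['tcp_rot'].round(3),st['joint_positions'].round(2))
E
```

```text
[ 0.4904 -0.0069  0.1676] 7.2
glass [([265.3, 244.3], 0.62)]
lamp [([283.2, 101.4], 0.57)]
cell_mouth [([296.8, 103.7], 0.83), ([265.2, 244.6], 0.42)]
rib_gap [([217.5, 270.4], 0.73), ([323.4, 91.5], 0.7)]
[[-0.242  0.97   0.002]
 [ 0.97   0.242 -0.002]
 [-0.003  0.002 -1.   ]] [ 0.32  0.33 -0.44  2.02  0.19  0.83  0.02]
```

View pics/w5.png

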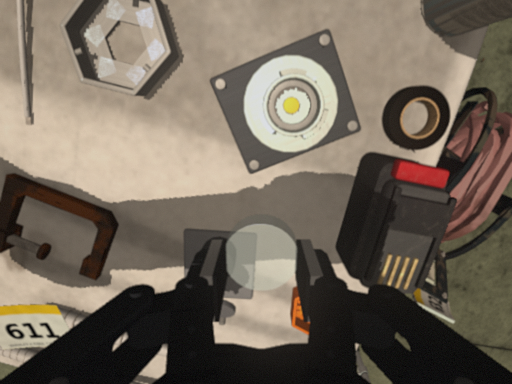

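Wrist view: lamp almost straight below the camera. Cell at (292,104), foot corners (211,80), (325,31), (359,127), (252,173); tape (415,117), battery (405,225). The glass hangs level between the fingers at (262,250).

```bash
python3 - <<'E'
from h import *
st=old('w5')
C=np.array([atz(ray('wrist',p,st),.008) for p in [(211,80),(325,31),(359,127),(252,173)]]); c=C.mean(0)
print([np.linalg.norm(C[i]-C[i-1]).round(4) for i in range(4)], 'foot c',c.round(4))
for e in (C[1]-C[0],C[2]-C[3]): print(np.degrees(np.arctan2(e[1],e[0])).round(1))
print('mouth',atz(ray('wrist',(296.8,103.7),st),.066).round(4))
im=cv2.imread('pics/w5.png'); g=cv2.cvtColor(im,6)
for z,cc in ((0.066,c),):
  q=proj('wrist',[cc[0],cc[1],z],st)[0]; print('pred mouth px',q)
G=cv2.resize(g[40:170,225:360],None,fx=4,fy=4,interpolation=2)
for p2 in (30,50):
  h=cv2.HoughCircles(G,cv2.HOUGH_GRADIENT,1,4,param1=80,param2=p2,minRadius=40,maxRadius=220)
  if h is not None: print(np.c_[h[0][:8,:2]/4+[225,40],h[0][:8,2:]/4].round(1).tolist())
cam=proj  # px per m at heights
for z in (.066,.042): print(z,np.linalg.norm(proj('wrist',[c[0]+.01,c[1],z],st)-proj('wrist',[c[0],c[1],z],st))/.01)
print('scene/top mouth',tri([ray('scene',(278.8,195.7)),ray('top',(256.7,174.2)),ray('wrist',(296.8,103.7),st)]))
E
```

```text
[np.float64(0.0963), np.float64(0.1124), np.float64(0.0933), np.float64(0.1139)] foot c [0.4976 0.0691 0.008 ]
36.3
37.9
mouth [0.5002 0.0709 0.066 ]
pred mouth px [292.93190924 105.27251431]
[[289.1, 102.9, 48.7], [290.4, 104.6, 46.9], [291.1, 103.9, 47.7], [291.1, 101.9, 46.8], [290.4, 103.1, 47.8], [293.4, 105.1, 27.2], [290.1, 105.9, 46.5], [290.1, 101.9, 47.4]]
[[289.1, 102.9, 48.7], [290.4, 104.6, 46.9], [291.1, 103.9, 47.7], [291.1, 101.9, 46.8], [290.4, 103.1, 47.8], [293.4, 105.1, 27.2], [290.1, 105.9, 46.5], [290.1, 101.9, 47.4]]
0.066 1295.6090962040346
0.042 1181.220168092666
scene/top mouth (array([0.49641315, 0.07076818, 0.07212171]), [np.float64(0.004416780975700556), np.float64(0.0021917864827660227), np.float64(0.0030788589053530294)])
```

{"op": "jog_arm", "data": {"steps": "0.04 0.4 -0.2 0 0 0 -1;0.076 0.76 -0.68 0 0 0 -1;0.076 0.76 -0.68 0 0 0 -1;0.076 0.76 -0.68 0 0 0 -1"}}

```text
clock: 7.8
position: [0.4987, 0.0619, 0.0979]
tcp_rot: [[-0.229, 0.973, -0.001], [0.973, 0.229, -0.001], [-0.001, -0.002, -1.0]]
wrist_force: [0.8, -0.4, -0.2]
gripper_width: 0.0351
gripper_force: 40.3
```

```bash
python3 - <<'E'
from h import *
st=look('w6',['cell_mouth','glass','lamp'])
print(st['tcp_rot'].round(3),st['wrist_force'].round(2))
R=st['tcp_rot'];p=st['position'];t=np.linspace(0,2*np.pi,90)
im=cv2.imread('pics/w6.png')
def circ(c,r,z,col): 
    q=proj('wrist',np.c_[c[0]+r*np.cos(t),c[1]+r*np.sin(t),0*t+z],st); cv2.polylines(im,[(q*8).astype(int)],True,col,1,cv2.LINE_AA,3)
m=(.498,.069)
circ(m,.0235,.066,(255,0,255)); circ(m,.0275,.065,(255,255,0)); circ(m,.040,.042,(0,255,255))
circ(p[:2],.019,p[2]+.005,(0,255,0)); circ(p[:2],.019,p[2]-.0085,(0,0,255))
crop=cv2.resize(im[150:384,150:370],None,fx=2.5,fy=2.5,interpolation=2)
w5=cv2.resize(cv2.imread('pics/w5.png')[60:150,245:340],None,fx=2.3,fy=2.3,interpolation=2)
w5=cv2.copyMakeBorder(w5,0,crop.shape[0]-w5.shape[0],0,0,0)
cv2.imwrite('pics/w6b.png',np.hstack([crop,w5])); print(np.hstack([crop,w5]).shape)
E
```

```text
[0.4987 0.0619 0.0979] 7.85
cell_mouth [([262.0, 216.4], 0.78), ([257.1, 186.3], 0.73)]
glass [([260.8, 244.5], 0.96), ([460.5, 66.0], 0.43)]
lamp [([258.6, 186.4], 0.84)]
[[-0.229  0.973 -0.001]
 [ 0.973  0.229 -0.001]
 [-0.001 -0.002 -1.   ]] [ 0.82 -0.38 -0.17]
(585, 768, 3)
```

View pics/w6b.png

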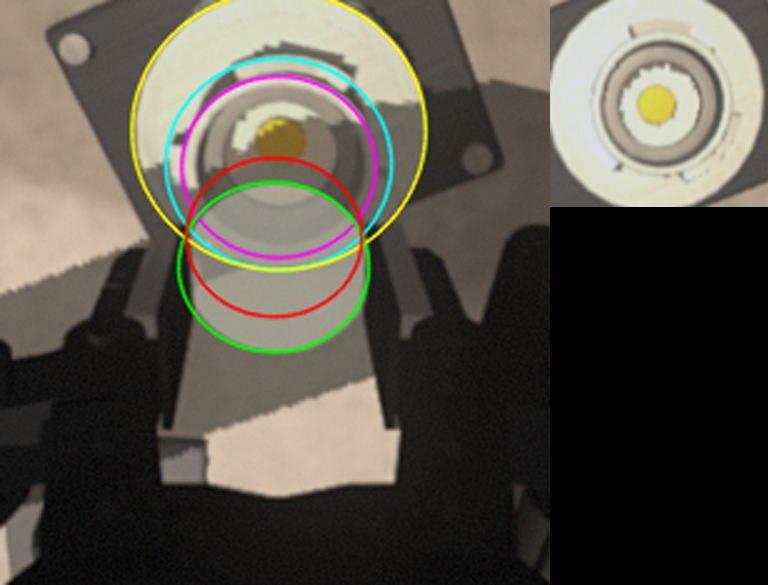

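The left crop shows the held glass's drawn circles matching the glass, and the lamp circles matching the heat sink and rim. The right crop shows the ribs at top, lower right and left of the cell. So a gap lies toward the image's right, at about 37° in the world.

{"op": "jog_arm", "data": {"steps": "-0.007 0.07 -0.1 0 0 0 -1;-0.007 0.07 -0.1 0 0 0 -1;-0.007 0.07 -0.1 0 0 0 -1"}}

```text
clock: 8.3
position: [0.499, 0.0696, 0.0898]
tcp_rot: [[-0.23, 0.973, 0.003], [0.973, 0.23, -0.002], [-0.002, 0.003, -1.0]]
wrist_force: [-0.5, -0.6, -0.7]
gripper_width: 0.0352
gripper_force: 40.3
```

{"op": "jog_arm", "data": {"steps": "-0.008 -0.005 -0.05 0 0 0 -1;-0.008 -0.005 -0.09 0 0 0 -1;-0.008 -0.005 -0.13 0 0 0 -1;-0.008 -0.005 -0.13 0 0 0 -1"}}

```text
clock: 8.7
position: [0.4979, 0.069, 0.0761]
tcp_rot: [[-0.229, 0.973, 0.002], [0.973, 0.229, -0.002], [-0.002, 0.002, -1.0]]
wrist_force: [0.1, -0.5, -1.1]
gripper_width: 0.0348
gripper_force: 40.3
```

{"op": "jog_arm", "data": {"steps": "0 0 -0.02 0 0 0 -1;0 0 -0.04 0 0 0 -1;0 0 -0.04 0 0 0 -1"}}

```text
clock: 9.0
position: [0.4983, 0.0691, 0.0726]
tcp_rot: [[-0.229, 0.973, 0.003], [0.973, 0.229, -0.002], [-0.002, 0.003, -1.0]]
wrist_force: [0.6, 1.0, -1.6]
gripper_width: 0.0352
gripper_force: 40.3
```

{"op": "jog_arm", "data": {"steps": "0 0 -0.02 0 0 0 -1;0 0 -0.02 0 0 0 -1"}}

```text
clock: 9.2
position: [0.4983, 0.0691, 0.0706]
tcp_rot: [[-0.229, 0.973, 0.003], [0.973, 0.229, -0.002], [-0.002, 0.003, -1.0]]
wrist_force: [-0.1, -0.4, -0.3]
gripper_width: 0.035
gripper_force: 40.3
```

{"op": "jog_arm", "data": {"steps": "0 0 -0.015 0 0 0 -1;0 0 -0.015 0 0 0 -1"}}

```text
clock: 9.4
position: [0.4983, 0.0691, 0.0692]
tcp_rot: [[-0.229, 0.973, 0.003], [0.973, 0.229, -0.002], [-0.002, 0.003, -1.0]]
wrist_force: [0.1, 0.2, -0.1]
gripper_width: 0.0351
gripper_force: 40.3
```

{"op": "jog_arm", "data": {"steps": "0 0 0 0 0 0 0.2;0 0 0 0 0 0 0.4;0 0 0 0 0 0 1;0 0 0 0 0 0 1"}}

```text
clock: 9.8
position: [0.4985, 0.0691, 0.0694]
tcp_rot: [[-0.229, 0.973, 0.004], [0.973, 0.229, -0.002], [-0.002, 0.003, -1.0]]
wrist_force: [0.4, 0.1, 0.0]
gripper_width: 0.0847
gripper_force: 0.0
```

{"op": "jog_arm", "data": {"steps": "0 0 0.3 0 0 0 1;-0.05 0 0.9 0 0 0 1;-0.1 0 1 0 0 0 1;-0.1 0 1 0 0 0 1"}}

```text
clock: 10.2
position: [0.49, 0.0695, 0.1725]
tcp_rot: [[-0.229, 0.973, 0.01], [0.973, 0.229, -0.002], [-0.004, 0.009, -1.0]]
wrist_force: [-0.8, 0.2, -0.8]
gripper_width: 0.085
gripper_force: 0.0
```

{"op": "jog_arm", "data": {"steps": "-0.2 0.2 0.3 0 0 0 1;-0.2 0.2 0.3 0 0 0 1"}}

```text
clock: 10.4
position: [0.468, 0.0917, 0.2012]
tcp_rot: [[-0.233, 0.973, 0.006], [0.973, 0.233, -0.001], [-0.002, 0.006, -1.0]]
wrist_force: [0.5, -0.9, -0.1]
gripper_width: 0.0856
gripper_force: 0.0
```

```bash
python3 - <<'E'
from h import *
st=look('w7',['cell_mouth','glass','rib_gap','ring','ring_pin','ring_stand'])
print(st['joint_positions'].round(2),st['tcp_rot'].round(3))
for l in ('glass','ring'):
  for d in arm.masks_of('wrist',l):
    cs,_=cv2.findContours(d['pixels'].astype(np.uint8),0,1); c=max(cs,key=cv2.contourArea); print(l,d['confidence'],np.round(d['at'],1),cv2.fitEllipse(c))
q=proj('wrist',[[.498,.069,.074]],st);print(q, 'r px',np.linalg.norm(np.diff(proj('wrist',[[.498,.069,.074],[.517,.069,.074]],st),axis=0)))
# seek ring view: 
E
```

```text
[0.468  0.0917 0.2012] 10.45
cell_mouth []
glass [([285.9, 210.8], 0.58), ([224.2, 320.8], 0.27)]
rib_gap [([309.1, 201.1], 0.76)]
ring [([136.1, 148.6], 0.8), ([312.6, 355.4], 0.7)]
ring_pin [([161.7, 167.4], 0.93), ([415.0, 109.3], 0.66)]
ring_stand []
[ 0.18  0.26 -0.51  2.02  0.16  0.89 -0.18] [[-0.233  0.973  0.006]
 [ 0.973  0.233 -0.001]
 [-0.002  0.006 -1.   ]]
glass 0.59 [286.5 215.9] ((285.35504150390625, 214.25973510742188), (39.1312141418457, 41.667076110839844), 161.9996337890625)
ring 0.88 [318.2 336.8] ((314.6331481933594, 340.13037109375), (24.04210090637207, 52.938621520996094), 104.06377410888672)
ring 0.69 [128.9 146.4] ((139.86203002929688, 146.83387756347656), (86.85292053222656, 92.94055938720703), 116.9990463256836)
[[284.48814036 216.80875536]] r px 19.89648847788917
```

{"op": "jog_arm", "data": {"steps": "-0.3 0.8 0 0 0 0 1;-0.3 0.8 0 0 0 0 1;-0.3 0.8 0 0 0 0 1"}}

```text
clock: 11.15
position: [0.4365, 0.1737, 0.1994]
tcp_rot: [[-0.237, 0.972, 0.003], [0.972, 0.237, 0.001], [-0.0, 0.003, -1.0]]
wrist_force: [-0.0, -0.5, 0.2]
gripper_width: 0.0855
gripper_force: 0.0
```

{"op": "jog_arm", "data": {"steps": "-0.2 0.5 0 0 0 0 1;-0.2 0.5 0 0 0 0 1"}}

```text
clock: 11.35
position: [0.4166, 0.2235, 0.1995]
tcp_rot: [[-0.235, 0.972, 0.003], [0.972, 0.235, 0.001], [0.0, 0.003, -1.0]]
wrist_force: [0.3, 0.1, 0.1]
gripper_width: 0.0852
gripper_force: 0.0
```

```bash
python3 - <<'E'
from h import *
st=look('w8',['ring','ring_pin','ring_stand'])
print(st['joint_positions'].round(2),st['tcp_rot'].round(3))
for d in arm.masks_of('wrist','ring'):
    cs,_=cv2.findContours(d['pixels'].astype(np.uint8),0,1); c=max(cs,key=cv2.contourArea); print(d['confidence'],np.round(d['at'],1),cv2.fitEllipse(c))
a=cv2.imread('pics/w8.png'); b=cv2.imread('pics/w7.png')[150:270,220:350]
a=a[40:300,100:420]; a=cv2.resize(a,None,fx=1.7,fy=1.7,interpolation=2); b=cv2.resize(b,None,fx=1.8,fy=1.8,interpolation=2)
b=cv2.copyMakeBorder(b,0,a.shape[0]-b.shape[0],0,0,0); cv2.imwrite('pics/w8b.png',np.hstack([a,b])); print(np.hstack([a,b]).shape)
E
```

```text
[0.4166 0.2235 0.1995] 11.4
ring [([278.7, 109.3], 0.91), ([165.1, 267.6], 0.87), ([47.9, 50.2], 0.82)]
ring_pin [([188.1, 285.3], 0.91), ([263.6, 90.5], 0.81), ([31.6, 55.7], 0.56)]
ring_stand [([274.5, 107.6], 0.91), ([322.2, 322.4], 0.57)]
[-0.05  0.27 -0.58  2.03  0.19  0.89 -0.5 ] [[-0.235  0.972  0.003]
 [ 0.972  0.235  0.001]
 [ 0.     0.003 -1.   ]]
0.83 [51.5 48.3] ((58.262020111083984, 51.257232666015625), (69.023193359375, 79.8604965209961), 129.89895629882812)
0.72 [283.3 110.6] ((283.00628662109375, 112.93952178955078), (84.48494720458984, 90.5273208618164), 62.49346923828125)
0.62 [184.5 253.6] ((171.95175170898438, 262.60809326171875), (72.33389282226562, 78.1530990600586), 94.9501724243164)
(442, 778, 3)
```

View pics/w8b.png

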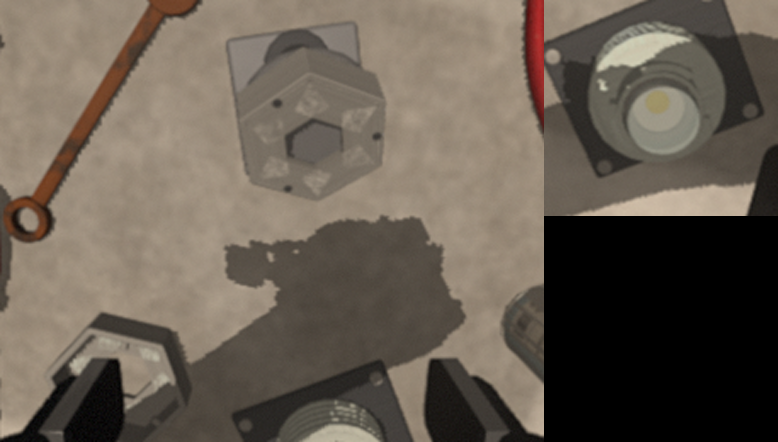

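Left crop: ring on its stand, facing the image's lower side. Top-face vertices at crop (307,73), (384,97), (381,165), (317,199), (252,184), (240,121), and dots at (277,103), (377,136), (287,188), so one pin is under the right-hand flat. Right crop: the glass sits concentric and level in the cell.

```bash
python3 - <<'E'
from h import *
from scipy.optimize import least_squares
st=old('w8'); f=lambda P:np.array(P)/1.7+[100,40]
V=f([(307,73),(384,97),(381,165),(317,199),(252,184),(240,121)]); D=f([(277,103),(377,136),(287,188)])
def model(x):
    T=x[:3];az=np.radians(x[3]);a=slant(x[3],x[5]); e=np.array([-np.sin(az),np.cos(az),0]) # stand -y dir... horizontal
    u=np.cross(e,a) # perpendicular in plane
    c=T+.022*a; out=[]
    for k in range(6):  # vertices: start at the uphill one
        t=np.radians(60*k); d=[-np.cos(t),-np.sin(t)]
        out.append((t))
    # uphill dir = -downhill; downhill horizontal comp = facing az
    dn=np.array([np.cos(az)*np.cos(np.radians(x[5])),np.sin(az)*np.cos(np.radians(x[5])),-np.sin(np.radians(x[5]))])
    up=-dn; r=np.cross(a,up) # +90 about axis from up; clockwise from above is -r
    vs=[c+.0381*(np.cos(np.radians(60*k))*up-np.sin(np.radians(60*k))*r) for k in range(6)]
    ds=[c+x[4]*(np.cos(np.radians(t))*up-np.sin(np.radians(t))*r) for t in (-30,90,210)]
    return np.array(vs+ds)
def res(x): return np.r_[(proj('wrist',model(x),st)-np.r_[V,D]).ravel(),(x[5]-35)*2,(x[2]-.075)*(W)]
for W in (0,1000):
    s=least_squares(res,[.41,.29,.075,-68,.025,35]); print(W,s.x.round(4),np.abs(s.fun).max().round(2),s.fun.round(1).tolist())
x=s.x; T=x[:3]; a=slant(x[3]); az=np.radians(x[3]); y=np.array([-np.sin(az),np.cos(az),0]); y=y if y[0]>0 else -y
print('y',y,'a',a,'top',T+.022*a, 'scene check',tri([ray('scene',(207.5,163.8)),ray('wrist',(278.7,109.3),st)]))
Rg=frame(-a,y); p=T+.022*a+.045*a
print(Rg.round(3),p.round(4)); plan(p,Rg)
E
```

```text
0 [ 4.18100e-01  2.95300e-01  6.98000e-02 -6.77478e+01  3.01000e-02
  3.49053e+01] 1.56 [0.7, -0.0, 0.1, 1.6, -0.0, -0.7, 0.6, 0.6, -0.3, -0.5, -0.8, 0.4, -0.4, -0.3, -0.4, -0.9, 0.6, -0.1, -0.2, -0.0]
1000 [ 4.17700e-01  2.95500e-01  7.43000e-02 -6.77300e+01  2.96000e-02
  3.51395e+01] 1.61 [0.7, -0.6, 0.9, 1.2, 0.6, -0.5, 0.7, 1.0, -0.9, -0.1, -1.6, 0.3, -0.5, -0.2, -0.3, -0.8, 0.5, -0.1, 0.3, -0.7]
y [0.92540831 0.37897158 0.        ] a [ 0.21736917 -0.5307924   0.81915204] top [0.42249516 0.28384385 0.09227829] scene check (array([0.41193678, 0.29547083, 0.07602172]), [np.float64(0.00428385548992996), np.float64(0.004283855489929996)])
[[-0.31   0.925 -0.217]
 [ 0.758  0.379  0.531]
 [ 0.574  0.    -0.819]] [0.4323 0.26   0.1291]
calls 2 each [ 0.066  0.211 -0.349] [0.558 0.181 0.148] rows 3.0
```

{"op": "jog_arm", "data": {"steps": "0.07 0.21 -0.1 0.558 0.181 0.148 1;0.07 0.21 -0.2 0.558 0.181 0.148 1;0.07 0.21 -0.2 0.558 0.181 0.148 1"}}

```text
clock: 11.9
position: [0.4274, 0.2344, 0.1771]
tcp_rot: [[-0.279, 0.955, -0.102], [0.912, 0.296, 0.284], [0.301, -0.014, -0.953]]
wrist_force: [0.6, -0.6, -0.7]
gripper_width: 0.0852
gripper_force: 0.0
```

{"op": "jog_arm", "data": {"steps": "0.07 0.21 -0.3 0.558 0.181 0.148 1;0.07 0.21 -0.5 0.558 0.181 0.148 1;0.07 0.21 -0.5 0.558 0.181 0.148 1;0.07 0.21 -0.5 0.558 0.181 0.148 1"}}

```text
clock: 12.3
position: [0.4323, 0.2599, 0.1286]
tcp_rot: [[-0.307, 0.926, -0.219], [0.759, 0.377, 0.53], [0.574, -0.003, -0.819]]
wrist_force: [-0.8, 0.0, 0.3]
gripper_width: 0.0855
gripper_force: 0.0
```

```bash
python3 - <<'E'
from h import *
st=look('w9',['ring','ring_pin','ring_stand'])
print(st['joint_positions'].round(2),st['tcp_rot'].round(3))
im=cv2.imread('pics/w9.png')
for d in arm.masks_of('wrist','ring'):
    cs,_=cv2.findContours(d['pixels'].astype(np.uint8),0,1); c=max(cs,key=cv2.contourArea); print(d['confidence'],np.round(d['at'],1),cv2.boundingRect(c))
    ap=cv2.approxPolyDP(c,5,True)[:,0]; print(ap.tolist())
a=slant(-67.7);T=np.array([.4178,.2954,.073]);az=np.radians(-67.7)
up=-np.array([np.cos(az)*np.cos(np.radians(35)),np.sin(az)*np.cos(np.radians(35)),-np.sin(np.radians(35))]); r=np.cross(a,up)
t=np.radians(60*np.arange(6))
for h,R,col in ((.022,.0381,(0,255,0)),(0,.0381,(0,0,255)),(.022,.0156,(0,255,255))):
    q=proj('wrist',T+h*a+R*(np.outer(np.cos(t),up)-np.outer(np.sin(t),r)),st); print(q.round(0).tolist()); cv2.polylines(im,[(q*8).astype(int)],True,col,1,cv2.LINE_AA,3)
d=(T+.022*a-st['position'])@st['tcp_rot']; print('top in tool',d.round(4))
cv2.imwrite('pics/w9b.png',cv2.resize(im[100:384,100:420],None,fx=2,fy=2,interpolation=2))
E
```

```text
[0.4323 0.2599 0.1286] 12.35
ring [([49.9, 134.7], 0.88), ([261.4, 207.8], 0.81), ([243.2, 180.5], 0.27)]
ring_pin [([30.2, 137.0], 0.84), ([242.4, 180.3], 0.55), ([258.0, 227.5], 0.38)]
ring_stand [([260.1, 231.0], 0.72)]
[ 0.38  0.63 -0.8   2.02 -0.26  0.72  0.26] [[-0.307  0.926 -0.219]
 [ 0.759  0.377  0.53 ]
 [ 0.574 -0.003 -0.819]]
0.9 [265.4 200.8] (208, 156, 103, 115)
[[260, 156], [215, 181], [208, 192], [212, 245], [257, 270], [305, 248], [310, 226], [307, 184]]
0.73 [ 95.3 375.1] (76, 364, 36, 20)
[[111, 383], [102, 364], [83, 368], [76, 383]]
0.56 [ 52.5 137.5] (18, 106, 78, 72)
[[58, 106], [26, 122], [18, 150], [55, 177], [89, 161], [95, 134], [84, 118]]
[[260.0, 163.0], [312.0, 193.0], [309.0, 246.0], [260.0, 271.0], [212.0, 247.0], [209.0, 193.0]]
[[260.0, 157.0], [307.0, 184.0], [305.0, 233.0], [261.0, 256.0], [216.0, 233.0], [214.0, 184.0]]
[[260.0, 198.0], [281.0, 209.0], [281.0, 231.0], [260.0, 242.0], [240.0, 231.0], [239.0, 209.0]]
top in tool [-0.0005  0.0001  0.0455]
```

View pics/w9b.png

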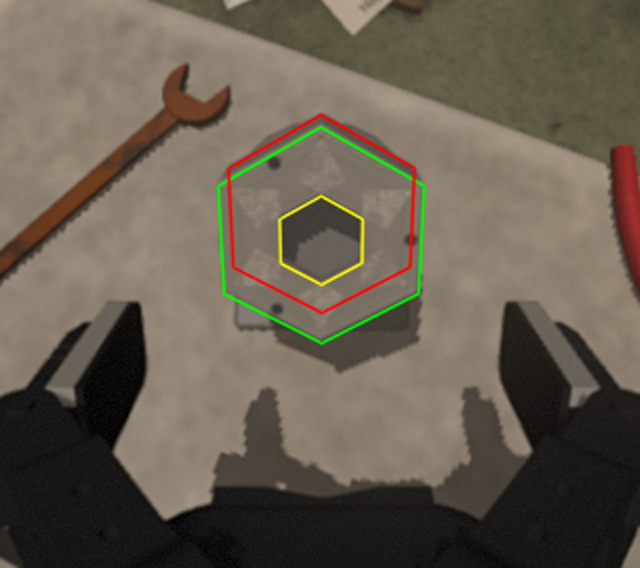

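The drawn ring model lies within about 1 px of the real ring, and the three dots are at (274,162), (410,240), (277,309) of the crop. The ring is centred between the fingers, so I go in and grip.

{"op": "jog_arm", "data": {"steps": "-0.05 0.115 -0.18 0 0 0 1;-0.1 0.24 -0.37 0 0 0 1;-0.143 0.347 -0.536 0 0 0 1;-0.143 0.347 -0.536 0 0 0 1", "force": 60}}

```text
clock: 12.95
position: [0.416, 0.2974, 0.0759]
tcp_rot: [[-0.316, 0.923, -0.22], [0.756, 0.385, 0.529], [0.573, 0.001, -0.82]]
wrist_force: [-0.7, 0.3, 0.5]
gripper_width: 0.0858
gripper_force: 0.0
```

{"op": "jog_arm", "data": {"steps": "0 0 0 0 0 0 -1;0 0 0 0 0 0 -1;0 0 0 0 0 0 -1;0 0 0 0 0 0 -1", "force": 60}}

```text
clock: 13.35
position: [0.4178, 0.2955, 0.0773]
tcp_rot: [[-0.313, 0.924, -0.218], [0.757, 0.381, 0.531], [0.574, 0.001, -0.819]]
wrist_force: [-4.1, -2.6, 5.4]
gripper_width: 0.0644
gripper_force: 65.7
```

{"op": "jog_arm", "data": {"steps": "0.05 -0.13 0.2 0 0 0 -1;0.12 -0.29 0.45 0 0 0 -1;0.22 -0.53 0.82 0 0 0 -1;0.22 -0.53 0.82 0 0 0 -1"}}

```text
clock: 13.75
position: [0.4456, 0.2401, 0.1616]
tcp_rot: [[-0.313, 0.927, -0.205], [0.76, 0.374, 0.531], [0.569, 0.01, -0.822]]
wrist_force: [-0.2, 0.1, -0.2]
gripper_width: 0.0643
gripper_force: 67.5
```

```bash
python3 - <<'E'
from h import *
st=look('w10',['ring','ring_pin'])
print(st['wrist_force'].round(2),st['gripper_width'],st['tcp_rot'].round(3))
for d in arm.masks_of('wrist','ring')[:2]:
    cs,_=cv2.findContours(d['pixels'].astype(np.uint8),0,1); c=max(cs,key=cv2.contourArea); print(d['confidence'],np.round(d['at'],1),cv2.boundingRect(c),cv2.approxPolyDP(c,4,True)[:,0].tolist())
R=st['tcp_rot'];t=np.radians(60*np.arange(6))
for z in (-.0185,-.0165,.0035): print(z,proj('wrist',st['position']+np.c_[.0381*np.cos(t),.0381*np.sin(t),0*t+z]@R.T,st).round(0).tolist())
# opening hexagon: dark/bright contour inside top
g=cv2.cvtColor(cv2.imread('pics/w10.png'),6)
h=cv2.HoughCircles(cv2.resize(g[150:384,160:360],None,fx=3,fy=3),cv2.HOUGH_GRADIENT,1,10,param1=60,param2=20,minRadius=50,maxRadius=90)
if h is not None: print((h[0][:4]/3+[160,150,0]).round(1).tolist())
th=np.radians(37.1); Rg=frame([0,0,-1],[np.cos(th),np.sin(th),0]); plan([.498,.0695,.12],Rg); print(st['joint_positions'].round(2))
E
```

```text
[0.4456 0.2401 0.1616] 13.8
ring [([69.2, 131.5], 0.83), ([259.7, 251.4], 0.71)]
ring_pin [([46.2, 132.4], 0.95), ([234.7, 216.7], 0.79)]
[-0.21  0.09 -0.23] 0.06432501026505387 [[-0.313  0.927 -0.205]
 [ 0.76   0.374  0.531]
 [ 0.569  0.01  -0.822]]
0.93 [126.3 368.1] (112, 350, 29, 34) [[138, 351], [119, 355], [112, 367], [113, 383], [140, 383]]
0.92 [ 69.9 133.6] (37, 103, 68, 66) [[74, 103], [42, 119], [37, 142], [41, 151], [70, 168], [100, 152], [104, 129], [95, 114]]
-0.0185 [[260.0, 191.0], [334.0, 233.0], [328.0, 305.0], [260.0, 337.0], [191.0, 305.0], [185.0, 232.0]]
-0.0165 [[260.0, 190.0], [333.0, 231.0], [327.0, 303.0], [260.0, 334.0], [192.0, 302.0], [186.0, 231.0]]
0.0035 [[260.0, 179.0], [325.0, 215.0], [320.0, 280.0], [260.0, 309.0], [200.0, 280.0], [195.0, 215.0]]
calls 2 each [ 0.293 -0.866 -0.187] [-0.508 -0.29   0.237] rows 3.0
[ 0.44  0.58 -0.82  1.99 -0.27  0.8   0.28]
```

```bash
python3 - <<'E'
from h import *
from scipy.optimize import least_squares
st=old('w10'); g=cv2.cvtColor(cv2.imread('pics/w10.png'),6); R=st['tcp_rot']
t=np.radians([90,210,330])
def m(x): return proj('wrist',st['position']+(np.c_[.0296*np.cos(t+x[3]),.0296*np.sin(t+x[3]),0*t]+x[:3])@R.T,st)
q=m([0,0,-.0185,0]); print(q.round(1).tolist())
o=[]
for u,v in q:
    x0,y0=int(u)-13,int(v)-13; w=g[y0:y0+27,x0:x0+27].astype(float); b=cv2.blackhat(w.astype(np.uint8),np.ones((11,11),np.uint8)); 
    _,mx,_,ml=cv2.minMaxLoc(cv2.GaussianBlur(b,(5,5),1.2)); o.append((x0+ml[0],y0+ml[1])); print(mx,o[-1])
s=least_squares(lambda x:np.r_[(m(x)-o).ravel(),(x[2]+.0185)*500],[0,0,-.0185,0]); print(s.x.round(4),s.fun.round(1))
E
```

```text
[[323.8, 270.6], [229.4, 316.5], [225.6, 218.7]]Traceback (most recent call last):
  File "<stdin>", line 9, in <module>
AttributeError: module 'cv2' has no attribute 'blackhat'
```

{"op": "jog_arm", "data": {"steps": "0.15 -0.43 0 -0.508 -0.29 0.237 -1;0.29 -0.86 0 -0.508 -0.29 0.237 -1;0.29 -0.86 0 -0.508 -0.29 0.237 -1"}}

```text
clock: 14.25
position: [0.4705, 0.1545, 0.1577]
tcp_rot: [[-0.479, 0.869, -0.128], [0.827, 0.495, 0.267], [0.295, 0.021, -0.955]]
wrist_force: [-0.5, -0.3, -0.6]
gripper_width: 0.0644
gripper_force: 67.4
```

{"op": "jog_arm", "data": {"steps": "0.15 -0.43 -0.1 -0.508 -0.29 0.237 -1;0.28 -0.84 -0.4 -0.508 -0.29 0.237 -1;0.28 -0.84 -0.4 -0.508 -0.29 0.237 -1;0.28 -0.84 -0.4 -0.508 -0.29 0.237 -1"}}

```text
clock: 14.65
position: [0.4948, 0.0746, 0.1161]
tcp_rot: [[-0.605, 0.796, -0.003], [0.796, 0.605, 0.001], [0.003, -0.002, -1.0]]
wrist_force: [0.1, 1.0, -0.4]
gripper_width: 0.0642
gripper_force: 67.3
```

```bash
python3 - <<'E'
from h import *
st=look('w11',['cell_mouth','rib_gap','lamp','ring','ring_pin'])
print(st['tcp_rot'].round(3))
th=np.radians(37.1); Rg=frame([0,0,-1],[np.cos(th),np.sin(th),0]); plan([.498,.0695,.1],Rg); print(st['joint_positions'].round(2))
print(proj('wrist',[[.498,.0695,.066],[.498+.026*np.cos(th),.0695+.026*np.sin(th),.061]],st))
E
```

```text
[0.4948 0.0746 0.1161] 14.7
cell_mouth []
rib_gap []
lamp [([257.5, 196.6], 0.98)]
ring [([257.9, 253.5], 0.89), ([96.7, 57.9], 0.67)]
ring_pin [([120.9, 101.2], 0.84), ([235.7, 216.3], 0.6)]
[[-0.605  0.796 -0.003]
 [ 0.796  0.605  0.001]
 [ 0.003 -0.002 -1.   ]]
calls 1 each [ 0.008 -0.036 -0.178] [-0.004  0.001  0.001] rows 1.0
[ 0.22  0.45 -0.53  2.03  0.32  0.75  0.15]
[[259.51695335 226.06864003]
 [297.1409897  223.45327939]]
```

```bash
python3 - <<'E'
from h import *
from scipy.optimize import least_squares
t=np.radians([90,210,330])
for n in ('w10','w11'):
    st=old(n); g=cv2.cvtColor(cv2.imread(f'pics/{n}.png'),6); R=st['tcp_rot']
    def m(x): return proj('wrist',st['position']+(np.c_[.0296*np.cos(t+x[3]),.0296*np.sin(t+x[3]),0*t]+x[:3])@R.T,st)
    q=m([0,0,-.0185,0]); o=[]
    B=cv2.GaussianBlur(cv2.morphologyEx(g,cv2.MORPH_BLACKHAT,cv2.getStructuringElement(2,(13,13))),(5,5),1.2).astype(float)
    for u,v in q:
        x0,y0=int(u)-9,int(v)-9; w=B[y0:y0+19,x0:x0+19]; j=np.unravel_index(w.argmax(),w.shape); o.append((x0+j[1],y0+j[0])); print(n,(round(u),round(v)),o[-1],w.max())
    s=least_squares(lambda x:np.r_[(m(x)-o).ravel(),(x[2]+.0185)*500],[0,0,-.0185,0]); print(s.x.round(4),s.fun.round(1))
print(proj('wrist',[[.498,.0695,0],[.498,.0695,.008]],st),[atz(ray('wrist',(257.5,196.6),st),z).round(4) for z in (0,)])
E
```

```text
w10 (324, 271) (np.int64(324), np.int64(276)) 61.0
w10 (229, 317) (np.int64(228), np.int64(321)) 73.0
w10 (226, 219) (np.int64(226), np.int64(222)) 60.0
[-0.0012 -0.0002 -0.0196  0.0169] [ 0.1 -0.  -0.  -0.4 -0.   0.4 -0.5]
w11 (324, 271) (np.int64(324), np.int64(274)) 36.0
w11 (229, 317) (np.int64(229), np.int64(319)) 38.0
w11 (226, 219) (np.int64(220), np.int64(210)) 72.0
[ 0.0044 -0.001  -0.0244  0.0101] [ 1.4 -3.6 -3.8 -1.2  2.   4.3 -2.9]
[[259.97676931 197.27073223]
 [259.93271927 200.02639991]] [array([0.4959, 0.0687, 0.    ])]
```

{"op": "jog_arm", "data": {"steps": "0.027 -0.046 -0.15 0 0 0 -1;0.027 -0.046 -0.32 0 0 0 -1;0.027 -0.046 -0.32 0 0 0 -1;0.027 -0.046 -0.32 0 0 0 -1"}}

```text
clock: 15.35
position: [0.4995, 0.068, 0.0851]
tcp_rot: [[-0.603, 0.798, -0.001], [0.798, 0.603, 0.001], [0.001, 0.0, -1.0]]
wrist_force: [0.6, -0.2, -0.1]
gripper_width: 0.0647
gripper_force: 67.3
```

{"op": "jog_arm", "data": {"steps": "-0.02 0.02 -0.05 0 0 0 -1;-0.02 0.02 -0.12 0 0 0 -1;-0.02 0.02 -0.12 0 0 0 -1"}}

```text
clock: 15.65
position: [0.4972, 0.0702, 0.073]
tcp_rot: [[-0.603, 0.798, -0.0], [0.798, 0.603, 0.001], [0.001, 0.0, -1.0]]
wrist_force: [0.7, -0.2, -1.5]
gripper_width: 0.0644
gripper_force: 67.3
```

{"op": "jog_arm", "data": {"steps": "0 0 -0.02 0 0 0 -1;0 0 -0.04 0 0 0 -1;0 0 -0.04 0 0 0 -1"}}

```text
clock: 15.95
position: [0.4977, 0.0701, 0.0695]
tcp_rot: [[-0.603, 0.798, 0.001], [0.798, 0.603, 0.001], [0.0, 0.001, -1.0]]
wrist_force: [-0.3, -0.9, -0.1]
gripper_width: 0.0645
gripper_force: 67.3
```

{"op": "jog_arm", "data": {"steps": "0 0 -0.02 0 0 0 -1;0 0 -0.04 0 0 0 -1;0 0 -0.04 0 0 0 -1"}}

```text
clock: 16.25
position: [0.4977, 0.0702, 0.0654]
tcp_rot: [[-0.603, 0.798, 0.0], [0.798, 0.603, 0.001], [0.001, 0.001, -1.0]]
wrist_force: [-0.1, 0.6, -2.3]
gripper_width: 0.0646
gripper_force: 67.3
```

{"op": "jog_arm", "data": {"steps": "0 0 -0.02 0 0 0 -1;0 0 -0.04 0 0 0 -1;0 0 -0.04 0 0 0 -1"}}

```text
clock: 16.55
position: [0.4976, 0.0701, 0.0614]
tcp_rot: [[-0.603, 0.798, 0.0], [0.798, 0.603, 0.001], [0.001, 0.001, -1.0]]
wrist_force: [-0.4, -0.1, -1.3]
gripper_width: 0.0649
gripper_force: 67.3
```

{"op": "jog_arm", "data": {"steps": "0 0 -0.02 0 0 0 -1;0 0 -0.02 0 0 0 -1"}}

```text
clock: 16.75
position: [0.4977, 0.0702, 0.0595]
tcp_rot: [[-0.603, 0.798, 0.0], [0.798, 0.603, 0.001], [0.001, 0.001, -1.0]]
wrist_force: [0.2, 0.9, -1.0]
gripper_width: 0.0643
gripper_force: 67.3
```

{"op": "jog_arm", "data": {"steps": "0 0 -0.015 0 0 0 -1;0 0 -0.015 0 0 0 -1"}}

```text
clock: 16.95
position: [0.4979, 0.0702, 0.0582]
tcp_rot: [[-0.603, 0.798, 0.001], [0.798, 0.603, 0.001], [0.0, 0.001, -1.0]]
wrist_force: [-0.5, 0.7, 1.3]
gripper_width: 0.0644
gripper_force: 67.6
```

{"op": "jog_arm", "data": {"steps": "0 0 -0.015 0 0 0 -1;0 0 -0.015 0 0 0 -1"}}

```text
clock: 17.15
position: [0.4979, 0.0702, 0.0568]
tcp_rot: [[-0.603, 0.798, 0.001], [0.798, 0.603, 0.001], [0.0, 0.001, -1.0]]
wrist_force: [-1.6, -0.5, 3.2]
gripper_width: 0.0644
gripper_force: 67.9
```

{"op": "jog_arm", "data": {"steps": "0 0 -0.01 0 0 0 -1;0 0 -0.01 0 0 0 -1"}}

```text
clock: 17.35
position: [0.4979, 0.0702, 0.0558]
tcp_rot: [[-0.603, 0.798, 0.001], [0.798, 0.603, 0.001], [0.0, 0.001, -1.0]]
wrist_force: [-1.6, -0.4, 4.5]
gripper_width: 0.0647
gripper_force: 68.0
```

{"op": "jog_arm", "data": {"steps": "0 0 0 0 0 -0.1 -1;0 0 0 0 0 -0.3 -1;0 0 0 0 0 -0.3 -1"}}

```text
clock: 17.65
position: [0.4984, 0.0701, 0.056]
tcp_rot: [[-0.47, 0.883, 0.002], [0.883, 0.47, 0.001], [-0.0, 0.002, -1.0]]
wrist_force: [-0.4, -1.1, 4.5]
gripper_width: 0.0644
gripper_force: 68.0
```

{"op": "jog_arm", "data": {"steps": "0 0 -0.004 0 0 -0.28 -1;0 0 -0.008 0 0 -0.56 -1;0 0 -0.012 0 0 -0.84 -1;0 0 -0.012 0 0 -0.9 -1;0 0 -0.012 0 0 -0.9 -1"}}

```text
clock: 18.15
position: [0.4984, 0.0701, 0.0549]
tcp_rot: [[-0.021, 1.0, 0.002], [1.0, 0.021, -0.0], [-0.0, 0.002, -1.0]]
wrist_force: [-0.6, -0.6, 6.3]
gripper_width: 0.0643
gripper_force: 68.2
```

{"op": "jog_arm", "data": {"steps": "0 0 -0.006 0 0 -0.28 -1;0 0 -0.012 0 0 -0.56 -1;0 0 -0.016 0 0 -0.84 -1;0 0 -0.018 0 0 -0.9 -1;0 0 -0.018 0 0 -0.9 -1"}}

```text
clock: 18.65
position: [0.4987, 0.0701, 0.0534]
tcp_rot: [[0.435, 0.9, 0.003], [0.9, -0.435, -0.001], [0.001, 0.003, -1.0]]
wrist_force: [-0.6, -1.1, 8.4]
gripper_width: 0.0645
gripper_force: 68.4
```

```bash
python3 -c "
from h import *
s=arm.sense();print(s['ft_torque'].round(2),s['wrist_force'].round(1),s['joint_positions'].round(2),np.degrees(np.arctan2(s['tcp_rot'][1,1],s['tcp_rot'][0,1])))"
```

```text
[-0.29  0.28  0.05] [-0.6 -1.1  8.4] [-0.05  0.51 -0.18  2.07  0.17  0.58 -0.81] -25.80357687074305
```

{"op": "jog_arm", "data": {"steps": "0 0 -0.003 0 0 -0.28 -1;0 0 -0.003 0 0 -0.55 -1;0 0 -0.003 0 0 -0.55 -1"}}

```text
clock: 18.95
position: [0.4987, 0.0702, 0.0531]
tcp_rot: [[0.675, 0.738, 0.003], [0.738, -0.675, -0.001], [0.001, 0.003, -1.0]]
wrist_force: [-0.6, -0.7, 9.1]
gripper_width: 0.0647
gripper_force: 68.5
```

```bash
python3 -c "
from h import *
s=arm.sense();print(s['ft_torque'].round(2),s['wrist_force'].round(1),s['position'],np.degrees(np.arctan2(s['tcp_rot'][1,1],s['tcp_rot'][0,1])))"
```

```text
[-0.25  0.18  0.03] [-0.6 -0.7  9.1] [0.49869882 0.07017553 0.05312559] -42.44438305893738
```

{"op": "jog_arm", "data": {"steps": "0 0 0 0 0 -0.08 -1;0 0 0 0 0 -0.08 -1;0 0 0 0 0 -0.08 -1"}}

```text
clock: 19.25
position: [0.4983, 0.0703, 0.0531]
tcp_rot: [[0.703, 0.711, 0.002], [0.711, -0.703, -0.001], [0.001, 0.002, -1.0]]
wrist_force: [-0.8, -1.9, 9.4]
gripper_width: 0.0644
gripper_force: 68.6
```

```bash
python3 -c "
from h import *
s=arm.sense();print(s['ft_torque'].round(2),s['wrist_force'].round(1),s['position'],np.degrees(np.arctan2(s['tcp_rot'][1,1],s['tcp_rot'][0,1])))"
```

```text
[-0.16  0.45  0.13] [-0.8 -1.9  9.4] [0.49829653 0.07033871 0.05305164] -44.64380468491037
```

{"op": "jog_arm", "data": {"steps": "0 0 0 0 0 -0.05 -1;0 0 0 0 0 -0.05 -1;0 0 0 0 0 -0.05 -1"}}

```text
clock: 19.55
position: [0.4978, 0.0705, 0.053]
tcp_rot: [[0.721, 0.693, 0.001], [0.693, -0.721, -0.001], [0.0, 0.001, -1.0]]
wrist_force: [-2.2, -0.0, 10.4]
gripper_width: 0.0645
gripper_force: 68.7
```

```bash
python3 -c "
from h import *
s=arm.sense();print(s['ft_torque'].round(2),s['wrist_force'].round(1),s['position'],np.degrees(np.arctan2(s['tcp_rot'][1,1],s['tcp_rot'][0,1])))"
```

```text
[0.04 0.69 0.15] [-2.2 -0.  10.4] [0.49783435 0.07046282 0.05297176] -46.12238474830489
```

{"op": "jog_arm", "data": {"steps": "0 0 0.01 0 0 0 -1;0 0 0.015 0 0 0 -1;0 0 0.015 0 0 0 -1"}}

```text
clock: 19.85
position: [0.4979, 0.0705, 0.054]
tcp_rot: [[0.722, 0.692, 0.001], [0.692, -0.722, -0.0], [0.001, 0.001, -1.0]]
wrist_force: [-1.3, -0.0, 5.8]
gripper_width: 0.0642
gripper_force: 68.0
```

{"op": "jog_arm", "data": {"steps": "0 0 0 0 0 0 0.7;0 0 0 0 0 0 1;0 0 0 0 0 0 1;0 0 0 0 0 0 1"}}

```text
clock: 20.25
position: [0.4977, 0.0701, 0.0537]
tcp_rot: [[0.723, 0.691, 0.001], [0.691, -0.723, -0.001], [0.0, 0.001, -1.0]]
wrist_force: [0.2, 0.8, -0.3]
gripper_width: 0.0854
gripper_force: 0.0
```

{"op": "jog_arm", "data": {"steps": "0 0 0.2 0 0 0 1;0 0 0.6 0 0 0 1;-0.2 -0.3 1 0 0 0 1;-0.2 -0.3 1 0 0 0 1"}}

```text
clock: 20.65
position: [0.4788, 0.0377, 0.1576]
tcp_rot: [[0.725, 0.688, 0.007], [0.688, -0.725, -0.001], [0.004, 0.006, -1.0]]
wrist_force: [1.2, 0.2, -0.5]
gripper_width: 0.0856
gripper_force: 0.0
```

```bash
python3 - <<'E'
from h import *
from scipy.optimize import least_squares
st=look('w12',['ring','ring_pin','lamp'])
print(st['wrist_force'].round(1),st['position'])
g=cv2.cvtColor(cv2.imread('pics/w12.png'),6)
B=cv2.GaussianBlur(cv2.morphologyEx(g,cv2.MORPH_BLACKHAT,cv2.getStructuringElement(2,(11,11))),(3,3),1).astype(float)
def m(x,k=(0,120,240)):
    t=np.radians(k)+x[2]; return proj('wrist',np.c_[x[0]+.0296*np.cos(t),x[1]+.0296*np.sin(t),0*t+x[3]],st)
x0=[.498,.0702,np.radians(-46),.0735]; o=[]
for u,v in m(x0):
    a,b=int(u)-8,int(v)-8; w=B[b:b+17,a:a+17]; j=np.unravel_index(w.argmax(),w.shape); o.append((a+j[1],b+j[0])); print((round(u),round(v)),o[-1],w.max())
s=least_squares(lambda x:(m(x)-o).ravel(),x0,x_scale=[.01,.01,.1,.01]); print(s.x.round(4),np.degrees(s.x[2]),s.fun.round(1))
E
```

```text
[0.4788 0.0377 0.1576] 20.7
ring [([126.1, 252.0], 0.85), ([466.6, 220.3], 0.82), ([246.3, 152.6], 0.79)]
ring_pin [([232.4, 125.9], 0.94), ([481.0, 219.5], 0.81), ([154.1, 246.6], 0.72)]
lamp [([231.0, 123.7], 0.51)]
[ 1.2  0.2 -0.5] [0.47883966 0.03771507 0.15760234]
(284, 157) (np.int64(285), np.int64(158)) 36.0
(223, 123) (np.int64(225), np.int64(123)) 109.0
(226, 191) (np.int64(227), np.int64(191)) 34.0
[ 0.4981  0.0692 -0.8116  0.0717] -46.500156456080944 [ 0.1  0.  -0.1  0.1 -0.1 -0.1]
```

```bash
python3 -c "
from h import *
print(arm.job_done())"
```

```text
the job is handed in; nothing more can be done
None
```

The glass lies flat on the seat, and the ring is pushed down, turned about 83° clockwise and holding by itself; I let go and handed the job in at about 21 s, and no verdict came back.

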